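# Return the leftover spares to their stock bins

### The job

Four spare parts left over from the drive repair lie mixed on the grey mat: a black box relay, a black round can capacitor, an orange terminal plug and a green terminal plug. Return each one to the blue bin whose rear bay holds stock of the same part: set it down flat on the floor of the empty front bay, the same way up as it lies now, so that opened stock is used first. Leave the screwdriver and the small braid reel where they are.

Things in the scene. Friction and masses are not known exactly. Their poses are not given: they have to be found in the camera images.
- relay_centre (a point): loose relay, a black box lying on its side on the mat, with two pairs of tinned pins at one end; centre of its case, 12 above its underside. Case 16 (x, best grasped across this) by 29 (y) by 24 high (z); the pins stand out 5 more at one y end. z is up. About 25 g.
- capacitor_centre (a point): loose can capacitor, a black upright round can 31 in diameter and 32 high with a wire lead low down on one side (along its y axis); centre of the can, 16 above its underside. Grasp across its x axis. z is up. About 40 g.
- orange_plug_centre (a point): loose orange terminal plug (four screws on top); centre, 7 above its underside. Body 15 (x, grasp across this) by 20 (y) by 14 high (z; screws to 16). z is up. About 15 g.
- green_plug_centre (a point): loose green terminal plug (six screws on top); centre, 7 above its underside. Body 15 (x, grasp across this) by 30 (y) by 14 high (z; screws to 16). z is up. About 20 g. All four loose parts lie on the grey mat, whose top is 2 mm above the bench top.
- relay_bin_bay (a point): fixed blue hopper bin with two black box relays in its rear bay; point at mid-floor of its empty FRONT bay (66 deep in x, 85 wide in y inside; floor 5 above the bench, 3 above the mat). x points over the divider to the rear bay, away from the robot (within 0.12 rad of world x); y across, z up. Walls 2.5 thick, 24 above the mat round the front bay; grey divider 28; rear walls 46.
- capacitor_bin_bay (a point): fixed blue hopper bin with two black upright can capacitors in its rear bay; point at mid-floor of its empty FRONT bay (66 deep in x, 85 wide in y inside; floor 5 above the bench, 3 above the mat). x points over the divider to the rear bay, away from the robot (within 0.12 rad of world x); y across, z up. All four bins are alike but for the stock: 90 wide, 124 deep.
- orange_bin_bay (a point): fixed blue hopper bin with three orange terminal plugs in its rear bay; point at mid-floor of its empty FRONT bay (66 deep in x, 85 wide in y inside; floor 5 above the bench, 3 above the mat). x points over the divider to the rear bay, away from the robot (within 0.12 rad of world x); y across, z up. Walls as at the relay bin: 24 above the mat.
- green_bin_bay (a point): fixed blue hopper bin with two green terminal plugs in its rear bay; point at mid-floor of its empty FRONT bay (66 deep in x, 85 wide in y inside; floor 5 above the bench, 3 above the mat). x points over the divider to the rear bay, away from the robot (within 0.12 rad of world x); y across, z up. Walls as at the relay bin: 24 above the mat.
- screwdriver: bystander: screwdriver with a yellow-orange handle, 190 long, 27 thick, lying along y at the robot's edge of the mat; origin under its middle. To be left alone.
- braid_reel: bystander: small orange-flanged reel of desoldering braid, 41 by 36 by 19 high, on the mat between the bins; origin under its middle. To be left alone.
Things that resemble listed ones, but are neither listed nor needed, are in the scene too. What is meant by the part that bears capacitor_centre is not yellow, and is the larger of those in its own colour.

How it is judged:
By the outcome, as a careful person would: the job done as asked, in the order asked, and still so for the second after the job is handed in, with the robot touching nothing.
It also fails if it takes over 102 s, if anything falls off the work surface, if the arm or the gripper's body presses on something with over 40 N, if the wrist force passes 120 N, or if a joint passes its speed limit or range.

### The arm

A 6-joint arm with a two-finger parallel gripper is mounted at the origin on a cart in front of the work surface, level with it; the furniture and walls round the work are solid. World frame = base frame: x ahead of the robot, y to its left, z up, the work surface at z = 0. Lengths are in m, angles in degrees, forces in N, time in s.
With the tool pointing down it reaches from about 0.325 to 0.775 m from the base axis. Payload 5.5 kg.
Tool frame: the origin (TCP) lies at the very end of the fingers, on their centre line; the grasp point (between the pads) lies 19 mm behind it; z points along the fingers, y is the line along which they close (so a half turn about z gives the same grasp; the last joint's range is limited). The gripper opens to 85 mm and grips with 20 to 120 N. Pads are 22 mm wide; open, the fingers measure 114 mm over their backs; the gripper's body (76 mm by 85 mm) begins 54 mm behind the grasp point. The pads swing forward as they close: fully open they stand 13 mm farther back than shut.
Start: joints at [67.569, 5.22, 70.514, -0, 104.267, -3.249], TCP at [0.197, 0.567, 0.231] pointing down, gripper open.
Joint ranges: [-164.24, 164.24], [-49.07, 125.15], [9.68, 141.18], [-86.29, 266.29], [3.28, 154.24], [-151.56, 151.56]. Speed limits (degrees/s): [147.25, 147.25, 172.46, 180, 180, 180].

### API

Orientations are given as a 3x3 rotation matrix whose columns are the frame's x, y, z axes.
In Python, from bench import arm, readout, viewer, sign_off gives the robot as it stands. Calls block until the motion is done:
- arm.move_pose(position, orientation): joint-space move of the TCP to a pose.
- arm.move_straight(position, rotation=None, vel=0.15, contact_N=None): straight line of the TCP; rotation=None keeps the orientation; vel is the mean speed in m/s. With contact_N (N) it stops when the force on the tool has changed by that much, and returns True; else False.
- arm.move_joints(angles): joint-space move.
- arm.command_gripper(opening, grasp_force=None): finger opening in m; grasp_force is the grip in N (None keeps the last); returns when the fingers have stopped.
- arm.sleep(seconds).
- arm.solve_ik(position, orientation): joint angles nearest the present ones, or None.
- readout.sense(): the state.
- viewer.snapshot(name): name is "scene" or "top" or "wrist"; returns a dict with "img" (420x560x3 uint8, blue, green, red), "fx", "fy", "cx", "cy" (pixels), "eye" and "rotation" of the camera in the world. Camera axes: x right, y down, z forward; pixel columns grow to the right and rows downward; lengths in m; the calibration is good to about 2 mm. A picture is of the moment at which its call begins. There is no depth.
A pose or a line that the arm cannot do raises arm.MotionError and nothing moves.
- sign_off(): hands the job in; it is judged then, once.
The state is a dict: "time": time; "q": joint angles; "qd": joint speeds; "joint_torque": joint torques, N m; "ee_pos": TCP position; "tcp_rot": TCP orientation; "contact_force": force on the tool from outside, world axes, zero at the start; "wrist_torque": the same for the moment, N m; "grip_width": finger opening in m; "grasp_force": force on a finger pad.
Only numpy, scipy, OpenCV 4.12 (cv2) and the standard library are available. Lean on these libraries where they do the work, as an engineer would, in place of code of your own. Each camera call takes 0.05 s, during which the arm holds its last target. There are 200 camera calls.

## Working session

There is one attempt and no reset: what is moved stays moved. The work goes in short steps, each a Python script; the robot and the scene stay as the last script left them, time stands still between calls to the robot, and variables do not carry over. Pictures are saved under pics/ and viewed, at most 14 in all, crops included, and the job is handed in when it is done.

```bash
ls; mkdir -p pics; python3 - <<'E'
from bench import arm, readout, viewer
import cv2
for n in ("top","scene"):
    s=viewer.snapshot(n); cv2.imwrite(f"pics/{n}0.png",cv2.resize(s["img"],(800,600),interpolation=cv2.INTER_CUBIC))
    print(n,s["fx"],s["cx"],s["cy"],s["eye"],s["rotation"])
print(readout.sense()["time"])
E
```

```text
pics
top 485.07069131592436 278.4625485810403 215.83060929120128 [0.3086191  0.0482607  1.04815893] [[ 0.01693387 -0.98071176  0.19472465]
 [-0.99949408 -0.01135963  0.02970748]
 [-0.02692247 -0.1951292  -0.98040796]]
scene 475.77623659554337 282.4478257662714 202.04603047655309 [ 0.16760692 -0.41684055  0.73718673] [[ 0.81517145 -0.45993496  0.35207292]
 [-0.5789447  -0.62825749  0.51972643]
 [-0.0178479  -0.6274969  -0.77841448]]
0.1
```

View pics/top0.png

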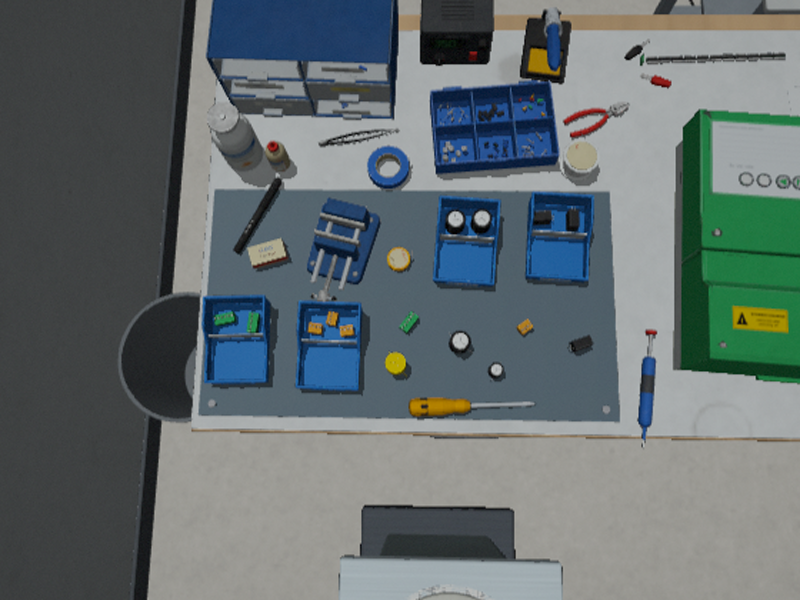

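View pics/scene0.png

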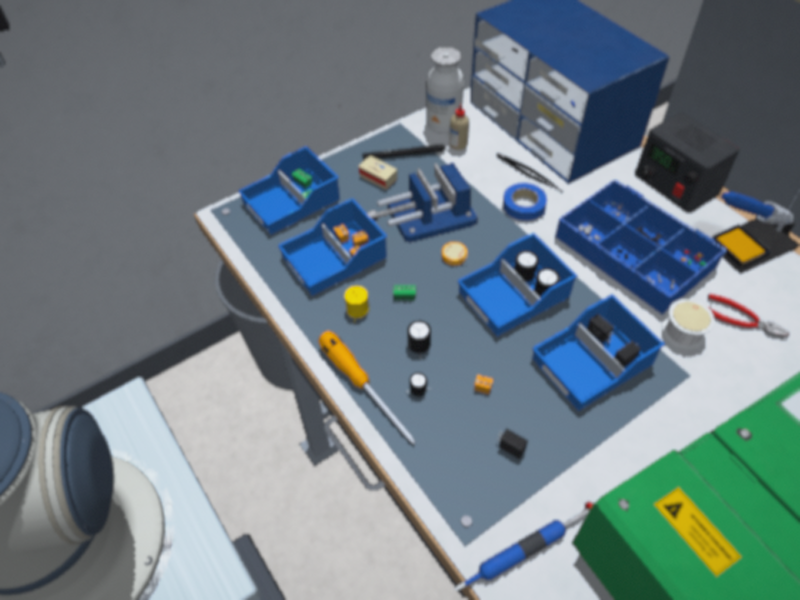

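The scene shows three upright cans. In the top view they are a yellow one at (397,364), a large black one at (460,342) and a small black one at (497,370). The large black one fits, because the target isn't yellow and is the larger of its colour. The other loose parts are the relay at (580,345), orange plug at (525,327) and green plug at (409,323). By rear stock, the bins are relay (560,238), capacitor (467,242), orange (330,347) and green (237,340). I'll check this in an enlarged crop.

```bash
python3 - <<'E'
from bench import viewer
import cv2
s=viewer.snapshot("top")
cv2.imwrite("pics/crop1.png",cv2.resize(s["img"][130:295,140:430],(798,454),interpolation=cv2.INTER_CUBIC))
cv2.imwrite("pics/crop2.png",cv2.resize(s["img"][210:270,275:425],(800,320),interpolation=cv2.INTER_CUBIC))
E
```

```text
(no output)
```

View pics/crop1.png

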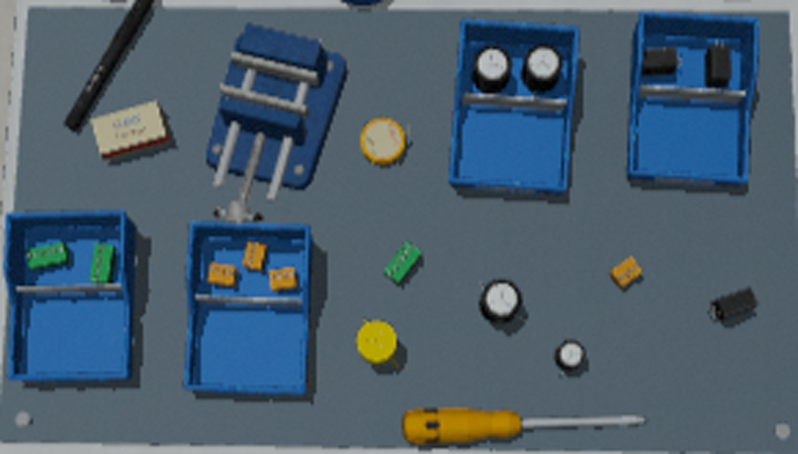

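View pics/crop2.png

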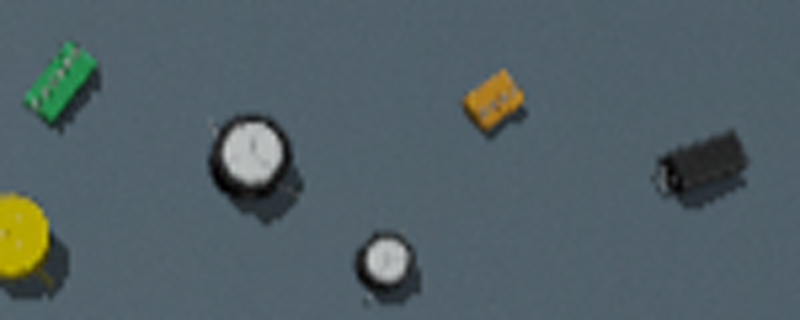

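The crops confirm the large black can at crop2 (253,153), with its lead tip at (215,125). The small black can is at (387,262) and the yellow one at (12,236). The bins' stock also matches. Next I'll compute the coordinates.

```bash
cat > h.py <<'E'
import numpy as np, cv2
from bench import arm, readout, viewer
def bp(s,u,v,z):
    d=np.array(s["rotation"])@[(u-s["cx"])/s["fx"],(v-s["cy"])/s["fy"],1]
    e=np.array(s["eye"]); return e+d*(z-e[2])/d[2]
def down(yaw):  # tool y (closing) axis at world angle yaw (deg), z down
    a=np.radians(yaw); y=np.array([np.cos(a),np.sin(a),0]); z=np.array([0,0,-1.])
    return np.column_stack([np.cross(y,z),y,z])
E
python3 - <<'E'
from h import *
s=viewer.snapshot("top")
c1=lambda p:(140+p[0]/2.752,130+p[1]/2.752)
c2=lambda p:(275+p[0]/5.333,210+p[1]/5.333)
for n,a,b in (("relay",(628,183),(746,188)),("cap",(450,188),(568,193)),("orange",(184,390),(307,396)),("green",(8,380),(131,382))):
    A=bp(s,*c1(a),.002)[:2];B=bp(s,*c1(b),.002)[:2];d=A-B  # d along bin +y
    th=np.degrees(np.arctan2(d[1],d[0]));n_=np.array([d[1],-d[0]])/np.linalg.norm(d)
    print(n,"w",np.linalg.norm(d).round(4),"yaw",round(th-90,1),"bay",((A+B)/2+n_*.0355).round(4))
for n,p,q,z in (("relay",(672,178),(742,147),.022),("cap",(253,153),(215,125),.034),("orange",(480,108),(512,90),.018),("green",(38,110),(82,55),.018)):
    P=bp(s,*c2(p),z);Q=bp(s,*c2(q),z if n!="cap" else .006);d=Q-P
    print(n,(P if n=="cap" else (P+Q)/2).round(4),"len",np.linalg.norm(d[:2]).round(4),"y-dir",np.degrees(np.arctan2(d[1],d[0])).round(1))
r=readout.sense();w=viewer.snapshot("wrist")
print(w["fx"],w["cx"],w["cy"]); R=np.array(r["tcp_rot"])
print(R.T@(np.array(w["eye"])-r["ee_pos"]),R.T@np.array(w["rotation"]))
E
```

```text
relay w 0.0938 yaw -1.9 bay [ 0.5961 -0.1654]
cap w 0.0945 yaw -1.9 bay [ 0.5905 -0.0232]
orange w 0.0969 yaw -1.9 bay [0.4255 0.1829]
green w 0.0976 yaw -0.1 bay [0.4328 0.3234]
relay [ 0.4623 -0.1955  0.022 ] len 0.0309 y-dir -65.5
cap [ 0.462  -0.0146  0.034 ] len 0.0207 y-dir 41.4
orange [ 0.4876 -0.113   0.018 ] len 0.015 y-dir -59.9
green [0.4922 0.0623 0.018 ] len 0.0287 y-dir -37.5
352.52297509425904 287.6359677876527 208.90270228286337
[ 0.06622764 -0.00025656 -0.1430449 ] [[-3.38661106e-04 -9.65100677e-01 -2.61878919e-01]
 [ 9.99999915e-01 -3.88092448e-04  1.37037403e-04]
 [-2.33888121e-04 -2.61878851e-01  9.65100727e-01]]
```

```bash
python3 - <<'E'
from h import *
import pickle
D={}
for n,p in (("A",(.46,-.08,.16)),("C",(.54,-.09,.16)),("B",(.42,.24,.16))):
    try: arm.move_pose(p,down(-90))
    except arm.MotionError as e: print(n,e); continue
    s=viewer.snapshot("wrist"); D[n]=s; cv2.imwrite(f"pics/w{n}.png",s["img"])
    r=readout.sense(); print(n,r["time"],np.round(r["q"],1),np.round(r["ee_pos"],3))
pickle.dump(D,open("views.pkl","wb"))
cv2.imwrite("pics/wA2.png",cv2.resize(D["A"]["img"],(800,600),interpolation=cv2.INTER_CUBIC))
a=np.hstack([D[k]["img"] for k in "CB"]); cv2.imwrite("pics/wCB.png",np.vstack([D[k]["img"] for k in "CB"])) if 0 else None
E
```

```text
A 2.7917 [-14.  -15.7  97.4   0.   98.3  75.9] [ 0.46  -0.079  0.16 ]
C 3.2583 [-13.   -3.   86.1   0.   97.   77. ] [ 0.54 -0.09  0.16]
B 4.625 [ 25.6 -13.   95.2  -0.   97.9 115.7] [0.421 0.239 0.16 ]
```

View pics/wA2.png

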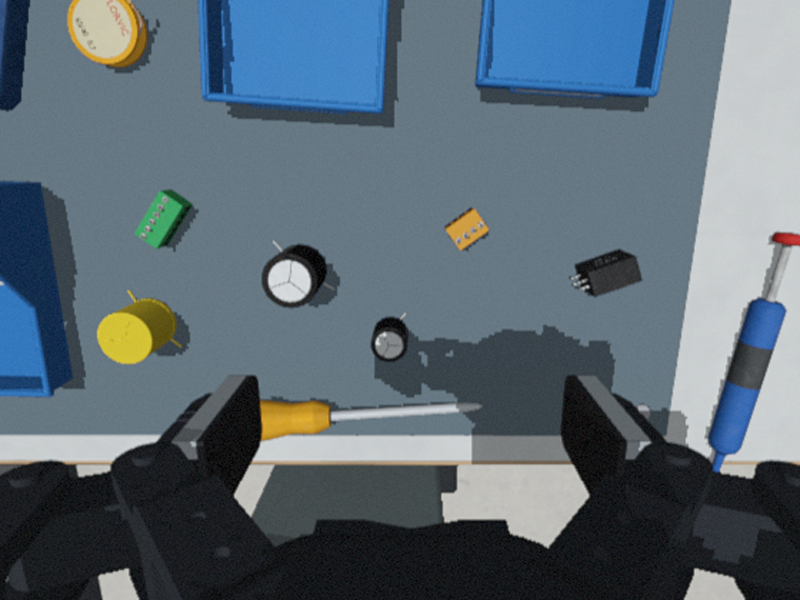

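View pics/wC.png

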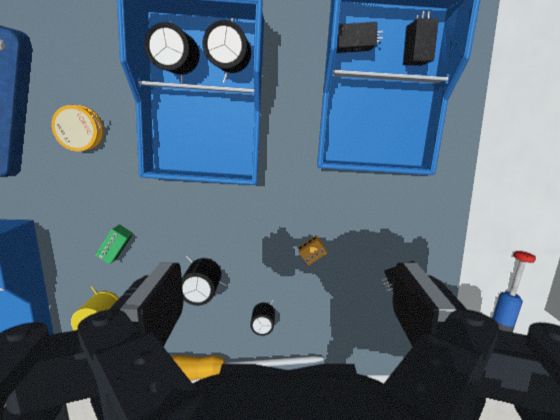

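View pics/wB.png

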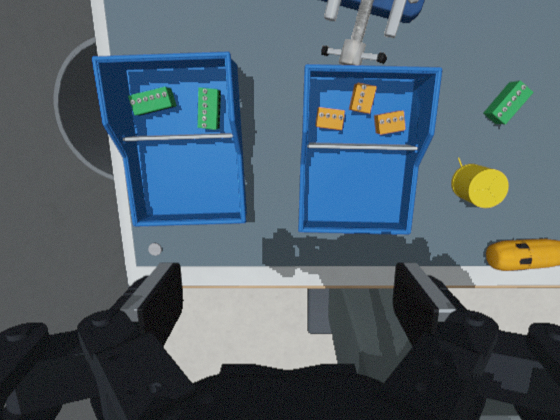

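The wrist views agree with the identification. In view A (800 px) the disc of the large can is at (293,280), with a lead at (277,242). The orange plug is at (467,229), green at (160,218) and the relay at (610,274). The bin rim corners show in views B and C.

```bash
python3 - <<'E'
from h import *
import pickle
D=pickle.load(open("views.pkl","rb"))
for n,k,a,b in (("relay","C",(319,167),(436,174)),("cap","C",(139,178),(259,184)),("orange","B",(300,231),(411,233)),("green","B",(133,224),(244,222))):
    s=D[k];A=bp(s,*a,.026)[:2];B=bp(s,*b,.026)[:2];d=A-B
    n_=np.array([d[1],-d[0]])/np.linalg.norm(d)
    print(n,"w",np.linalg.norm(d).round(4),"yaw",np.degrees(np.arctan2(d[1],d[0])).round(1)-90,"bay",((A+B)/2+n_*.0355).round(4))
s=D["A"];f=lambda p,z:bp(s,p[0]/1.42857,p[1]/1.42857,z)
for n,p,q,z in (("relay",(580,286),(638,263),.014),("orange",(460,243),(484,225),.018),("green",(147,237),(167,197),.018)):
    P,Q=f(p,z),f(q,z);d=Q-P;print(n,((P+Q)/2).round(4),"len",np.linalg.norm(d).round(4),np.degrees(np.arctan2(d[1],d[0])).round(1))
print("relay c",f((610,274),.014),"orange c",f((467,228),.016),"green c",f((157,215),.016))
c=f((293,280),.034);print("cap",c)
for t in ((277,242),(335,290)):
    d=f(t,.006)-c;print(np.hypot(*d[:2]),np.degrees(np.arctan2(d[1],d[0])))
# circle edges check
print("dia",np.linalg.norm(f((263,280),.034)-f((321,280),.034)))
E
```

```text
relay w 0.0927 yaw -3.4000000000000057 bay [ 0.598  -0.1626]
cap w 0.0952 yaw -2.9000000000000057 bay [ 0.5895 -0.021 ]
orange w 0.0922 yaw -1.2000000000000028 bay [0.4269 0.1821]
green w 0.0916 yaw 1.0 bay [0.4349 0.3215]
relay [ 0.4625 -0.1958  0.014 ] len 0.0354 -67.0
orange [ 0.4868 -0.1141  0.018 ] len 0.0168 -52.4
green [0.4961 0.0634 0.018 ] len 0.0265 -32.4
relay c [ 0.4628359  -0.19643404  0.014     ] orange c [ 0.48996311 -0.11142136  0.016     ] green c [0.49710084 0.06415161 0.016     ]
cap [ 0.4636676  -0.01484175  0.034     ]
0.022257821954661368 41.80448958299284
0.0224449054329553 -124.65924124705583
dia 0.03182357362172165
```

```bash
cat >> h.py <<'E'
def pick(xy,yaw,z,opening):
    arm.command_gripper(opening,40)
    arm.move_pose([*xy,.12],down(yaw)); arm.move_straight([*xy,z+.03],vel=.2); arm.move_straight([*xy,z],vel=.06)
    arm.command_gripper(0,40); r=readout.sense(); print("grip",r["grip_width"],r["grasp_force"],np.round(r["ee_pos"],4),r["time"])
    arm.move_straight([*xy,.12],vel=.2); r=readout.sense(); print("lift",r["grip_width"],r["grasp_force"])
    return r["grip_width"]
def place(xy,yaw,z,opening):
    arm.move_pose([*xy,.12],down(yaw)); arm.move_straight([*xy,z+.03],vel=.2); arm.move_straight([*xy,z],vel=.05)
    arm.sleep(.2); print("place",np.round(readout.sense()["contact_force"],1)); arm.command_gripper(opening); arm.sleep(.1)
    arm.move_straight([*xy,.12],vel=.15); print("t",readout.sense()["time"])
E
python3 - <<'E'
from h import *
if pick((.4627,-.196),24,.006,.05)>.012: place((.597,-.164),87,.010,.034)
s=viewer.snapshot("wrist"); cv2.imwrite("pics/w1.png",s["img"])
E
```

```text
grip 0.014741714948627013 40.32207727432251 [ 0.4631 -0.1962  0.0066] 9.15
lift 0.015352260710862478 40.033255219459534
place [-1.1 -0.7 -0.6]
t 13.5833
```

View pics/w1.png

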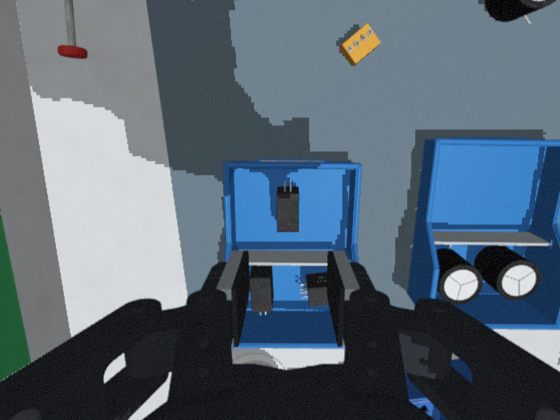

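The relay is lying flat mid-bay at (288,208). Next I'll do the capacitor, then the plugs.

```bash
python3 - <<'E'
from h import *
import sys
for n,xy,yaw,z,o,w,bxy,byaw,bo in (("cap",(.4632,-.0148),-43,.010,.055,.025,(.590,-.0215),-93,.044),
  ("orange",(.4885,-.1127),34,.004,.045,.011,(.4265,.182),89,.033),
  ("green",(.4965,.0635),55,.004,.045,.011,(.434,.322),91,.033)):
    print(n)
    if pick(xy,yaw,z,o)<w: print("MISSED"); break
    place(bxy,byaw,z+.004,bo)
s=viewer.snapshot("wrist"); cv2.imwrite("pics/w2.png",s["img"])
s=viewer.snapshot("top"); cv2.imwrite("pics/t2.png",cv2.resize(s["img"][130:295,140:430],(798,454),interpolation=cv2.INTER_CUBIC))
E
```

```text
cap
grip 0.029287425077559902 39.80844668188411 [ 0.4637 -0.0148  0.0107] 17.6333
lift 0.029265849900123656 39.49675906158518
place [-0.2  0.9 -0.4]
t 21.9167
orange
grip 0.013721273012593769 41.42333686351776 [ 0.4889 -0.1128  0.0046] 25.8167
lift 0.013754097641409434 41.102362275123596
place [ 0.4 -0.2 -0.3]
t 30.5333
green
grip 0.013536117103389896 41.55786395072937 [0.4969 0.0635 0.0046] 33.025
lift 0.013481095692391115 41.261773109436035
place [ 0.9 -0.5  0.7]
t 37.625
```

View pics/w2.png

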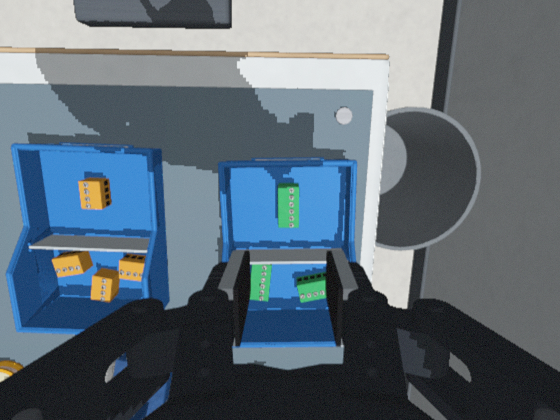

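View pics/t2.png

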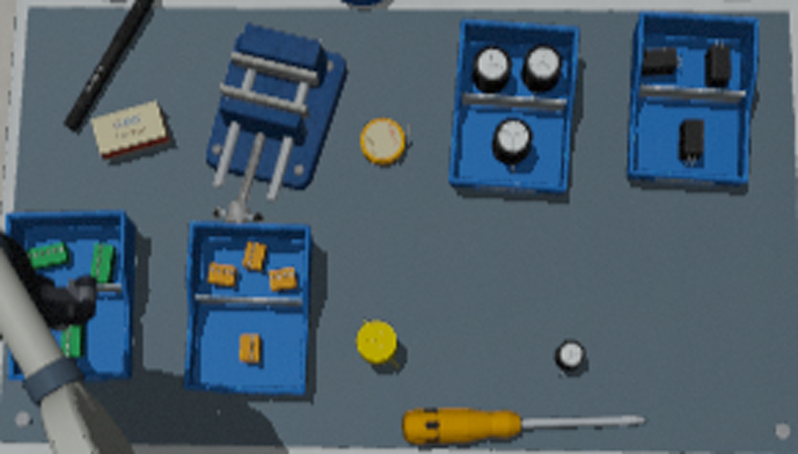

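All four parts sit upright in the right front bays: capacitor (513,140), relay (692,140), orange (250,348) and green (288,205 in the wrist view). The screwdriver and reel haven't moved.

```bash
python3 -c "
from bench import sign_off; print(sign_off())"
```

```text
the job is handed in; nothing more can be done
None
```

I put the relay, the large black capacitor, the orange plug and the green plug, the same way up as they lay, in the front bays of their matching bins. I then handed the job in at about 38 s, with the screwdriver and braid reel left where they were.

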